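Run a ring blank along the ring stick until it fits

ROBOT

A 7-joint arm with a two-finger parallel gripper is mounted at the origin on the work surface; the furniture and walls round the work are solid. World frame = base frame: x ahead of the robot, y to its left, z up, the work surface at z = 0. Lengths are in m, angles in degrees, forces in N, time in s.
With the tool pointing down it reaches from about 0.4 to 0.85 m from the base axis. Payload 10.4 kg.
Tool frame: the origin (TCP) lies on the centre line of the jaws, within the pads' length; the fingertips stand 19 mm ahead of it and the grasp point (between the pads) is the TCP; z points along the fingers, y is the direction in which the jaws open and shut (so a half turn about z gives the same grasp; the last joint's range is limited). The gripper opens to 87 mm and grips with 3 to 60 N. Pads are 19 mm wide; open, the fingers measure 117 mm over their backs; the gripper's body (75 mm by 190 mm) begins 51 mm behind the grasp point.
Start: joints at [66.715, 19.034, -3.707, 83.658, 1.238, 77.344, -5.071], TCP at [0.234, -0.58, 0.242] pointing down, gripper open.
Joint ranges: [-148.97, 148.97], [-28.65, 121.19], [-84.17, 76.75], [9.2, 138.47], [-72.65, 252.65], [3.7, 117.97], [-149.18, 149.18]. Speed limits (degrees/s): [127.2, 127.2, 159.86, 159.86, 180, 180, 180].

INTERFACE

Orientations are given as a 3x3 rotation matrix whose columns are the frame's x, y, z axes.
In Python, from cell import env gives the robot as it stands. Calls block until the motion is done:
- env.reach(position, orientation): joint-space move of the TCP to a pose.
- env.line_to(position, speed=0.15, rotation=None, until_force=None): straight line of the TCP; rotation=None keeps the orientation; speed is the mean speed in m/s. With until_force (N) it stops when the force on the tool has changed by that much, and returns True; else False.
- env.set_joints(angles): joint-space move.
- env.gripper_to(opening, grip_force=None): finger opening in m; grip_force is the grip in N (None keeps the last); returns when the fingers have stopped.
- env.wait(seconds).
- env.solve_ik(position, orientation): joint angles nearest the present ones, or None.
- env.get_state(): the state.
- env.read_camera(name): name is "scene" or "top" or "wrist"; returns the picture (480x640x3 uint8, blue, green, red); there is no depth.
- env.camera_model(name): a dict with "intrinsics" (3x3 intrinsics, pixels), "view" (4x4, takes a point from world to camera coordinates). Camera axes: x right, y down, z forward; pixel columns grow to the right and rows downward; lengths in m; the calibration is good to about 2 mm. A picture is of the moment at which its call begins: read the wrist's pose just before it. camera_model takes no time and is no camera call; for the wrist camera it gives the pose at the moment of the call.
A pose or a line that the arm cannot do raises env.IKError and nothing moves.
- env.finish_job(): hands the job in, once; it reports no verdict.
The state is a dict: "t": time; "joint_positions": joint angles; "joint_vel": joint speeds; "joint_torque": joint torques, N m; "tcp_pos": TCP position; "ee_rot": TCP orientation; "contact_force": force on the tool from outside, world axes, zero at the start; "moment": the same for the moment, N m; "grip_width": finger opening in m.
Only numpy, scipy, OpenCV 4.12 (cv2) and the standard library are available. Lean on these libraries where they do the work, as an engineer would, in place of code of your own. Each camera call takes 0.05 s, during which the arm holds its last target.

TASK

The thick brass ring blank hangs loose on the thin half of the tapered ring stick; bring it up to its size. Run the fingertips along the stick, close to the steel but not bearing on it, following the row of size lines towards the thick end and gently pushing the blank ahead of them until the taper stops it and it sits snug and square. Do not pinch or lift the blank, leave it sitting there, and do not disturb the other things on the bench.

Things in the scene. Friction and masses are not known exactly. Their poses are not given: they have to be found in the camera images.
- ring_stand: Grey cast stand screwed to the bench (foot 100 x 84 mm), a tapered steel ring stick held level in its collar. It does not move. Origin: on the bench under the column; +x runs level along the stick from thin to thick end, z up. The stick's axis is at y = 0, z = 100 mm, from the thin end at x = -270 mm to the collar's face at x = -30 mm. Collar 48 mm across; wing screw up to z = 143 mm.
- stick_tip (a point): On the stick's axis at its thin end, 100 mm above the bench. The stick is round, 11.0 mm thick here and 0.6 mm thicker every 10 mm. Dark size lines run round it every 10 mm from here, every fifth a double line; at the third double line, 150 mm from here, it is 20.0 mm thick.
- stick_root (a point): On the stick's axis where it enters the collar, 100 mm above the bench and 240 mm from stick_tip; the line between the two is the axis.
- blank: Thick plain brass ring, loose on the stick: bore 20, outside 38, width 12 mm, about 85 g. Origin: centre of the end face towards the stick's thin end, the face to push; z is its axis, towards the thick end. It starts hanging by its bore, its middle 57 to 90 mm from the thin end, its centre 1 to 3 mm below the stick's axis. It slides at under 1 N and by friction stays where it is left.
- blank_mid (a point): Middle of the brass blank, on its axis. The bore first meets the steel all round with this point 144 mm from the thin end (x = -126 mm in the stand's frame), its leading edge at the third double line; there the push rises steeply: 3 N wedges it about 4 mm farther on, 10 N about 9 mm. Pushed on one side it goes skew and squares up as it tightens.
- pliers_1: Red-handled flat-nose pliers, 135 x 37 x 8 mm, lying on the bench; leave alone. Origin: centre of its underside.
- tweezers_2: Steel tweezers, 11 x 120 x 8 mm, lying on the bench; leave alone. Origin: centre of its underside.
- beeswax: Round lump of wax, 44 mm across, 22 mm high; leave alone. Origin: centre of its underside.
- wax_ring: Green carved wax ring lying flat, 38 mm across, 14 mm high; leave alone. Origin: centre of its underside.
- tin: Small round white parts tin, 42 mm across, 18 mm high; leave alone. Origin: centre of its underside.
- small_blank: Smaller brass ring blank lying flat on the bench, 29 mm across, 8 mm high; leave alone. Origin: centre of its underside.

How it is judged (in metres and radians):
On the way, in this order (a step that is already met when the one before it is completed fails the run):
1. the fingertips, following behind the blank, have pushed it past 110 mm from the thin end (x of blank_mid in the frame of ring_stand above -0.16 m and z of the grasp point in the frame of blank between -0.045 and -0.002 m), for 0.1 s.
2. the blank has come to where it fits the stick, with the fingertips still behind it (x of blank_mid in the frame of ring_stand above -0.13 m and z of the grasp point in the frame of blank between -0.045 and -0.002 m), for 0.1 s.
At the end, for the whole second after the job is handed in: the blank sits on the stick at rest with its middle 140 to 158 mm from the thin end (snug), square to it within 0.09 rad and within 3 mm of its axis (x of blank_mid in the frame of ring_stand between -0.13 and -0.112 m and angle between the z axis of blank and the x axis of ring_stand, either way round below 0.09 rad and y of blank_mid in the frame of ring_stand between -0.003 and 0.003 m and z of blank_mid in the frame of ring_stand between 0.097 and 0.103 m and linear speed of blank below 0.01 m/s); the robot touches nothing.
It fails at once if the blank is pinched: the fingers press on it while they are beside it instead of behind or before it (contact force between the fingers and blank above 0.5 N and z of the grasp point in the frame of blank between -0.002 and 0.014 m).
It fails at once if the blank is lifted or comes off the stick (x of blank_mid in the frame of ring_stand below -0.268 m or z of blank_mid in the frame of ring_stand above 0.107 m or z of blank_mid in the frame of ring_stand below 0.088 m).
It fails at once if the blank is pushed roughly: with over 18 N, or flicked along at over 0.3 m/s (contact force between the fingers and blank above 18 N or linear speed of blank above 0.3 m/s).
It fails at once if the fingers press on the stick or its stand with over 15 N instead of keeping clear (contact force between the fingers and ring_stand above 15 N).
It fails at once if another thing on the bench is moved by over 15 mm (distance of any of pliers_1, tweezers_2, beeswax, wax_ring, tin, small_blank from where it was at the start of the episode above 0.015 m).
It also fails if it takes over 38 s, if anything falls off the work surface, if the arm or the gripper's body presses on something with over 40 N, if the wrist force passes 120 N, or if a joint passes its speed limit or range.

## Working session

There is one attempt and no reset: what is moved stays moved. The work goes in short steps, each a Python script; the robot and the scene stay as the last script left them, time stands still between calls to the robot, and variables do not carry over. Pictures are saved under pics/ and viewed, and the job is handed in when it is done.

```bash
ls; mkdir -p pics; python3 - <<'E'
from cell import env
import cv2,numpy as np
for n in ("scene","top","wrist"):
    m=env.camera_model(n); im=env.read_camera(n); cv2.imwrite(f"pics/{n}0.png",im)
    print(n,np.round(m["intrinsics"],1).tolist(),np.round(m["view"],4).tolist())
s=env.get_state();print(s)
E
```

```text
pics
scene [[508.7, 0.0, 319.3], [0.0, 508.7, 230.2], [0.0, 0.0, 1.0]] [[-0.5626, -0.8267, -0.0102, 0.353], [-0.6123, 0.4249, -0.6667, 0.3685], [0.5555, -0.3689, -0.7452, 0.825], [0.0, 0.0, 0.0, 1.0]]
top [[621.2, 0.0, 313.6], [0.0, 621.2, 238.6], [0.0, 0.0, 1.0]] [[0.0205, -0.9996, -0.0196, 0.0437], [-0.9862, -0.017, -0.1649, 0.5628], [0.1645, 0.0227, -0.9861, 1.0323], [0.0, 0.0, 0.0, 1.0]]
wrist [[397.5, 0.0, 327.2], [0.0, 397.5, 246.7], [0.0, 0.0, 1.0]] [[0.3742, -0.9273, -0.0006, -0.624], [-0.8987, -0.3628, 0.2463, -0.0307], [-0.2286, -0.0916, -0.9692, 0.3891], [0.0, 0.0, 0.0, 1.0]]
{'t': 0.15, 'joint_positions': array([66.7162319 , 19.06307898, -3.70762439, 83.69220021,  1.23735289,
       77.34396294, -5.07070499]), 'joint_vel': array([ 0.00125888, -0.12561689, -0.02347607, -0.20978568,  0.06382158,
        0.00768554,  0.0444524 ]), 'joint_torque': array([ 1.55386428e-03, -6.23634911e+01,  2.52061605e-02, -3.90140676e+01,
       -6.13269280e-02,  3.73043516e-02,  1.01355101e-04]), 'tcp_pos': array([ 0.23392865, -0.57929369,  0.24096596]), 'ee_rot': array([[ 9.27247419e-01,  3.74448990e-01, -4.21589498e-04],
       [ 3.74449225e-01, -9.27246936e-01,  9.47444732e-04],
       [-3.61478477e-05, -1.03637954e-03, -9.99999462e-01]]), 'contact_force': array([ 1.18336926, -0.0238943 , -0.70176727]), 'moment': array([-0.01171729,  0.01901846,  0.04144192]), 'grip_width': 0.08695731126051366}
```

View pics/scene0.png

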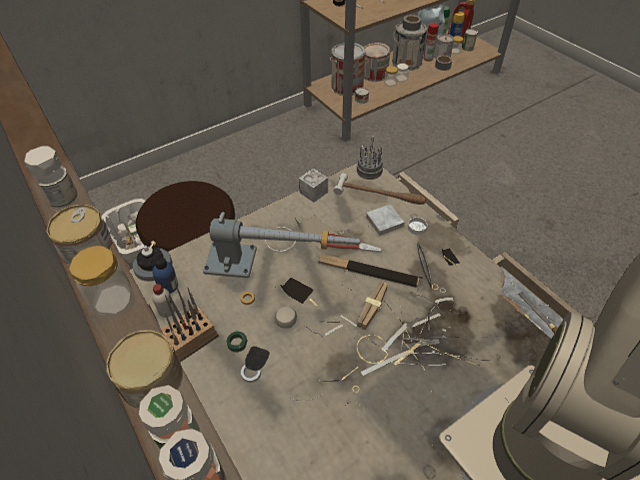

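View pics/top0.png

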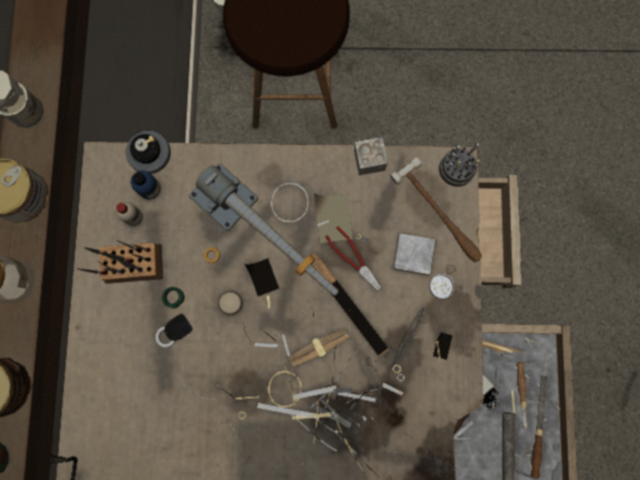

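View pics/wrist0.png

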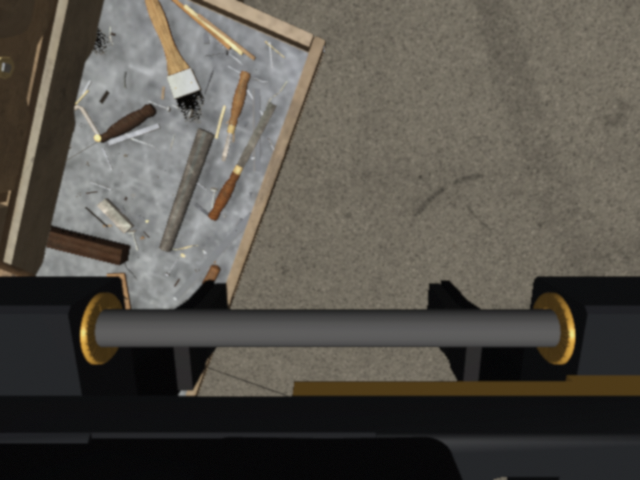

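```bash
python3 - <<'E'
import cv2,numpy as np
a=cv2.imread("pics/scene0.png")[195:295,190:400]; b=cv2.imread("pics/top0.png")[150:310,180:370]
cv2.imwrite("pics/sc1.png",cv2.resize(a,None,fx=3.8,fy=3.8,interpolation=cv2.INTER_CUBIC))
cv2.imwrite("pics/tp1.png",cv2.resize(b,None,fx=3.7,fy=3.7,interpolation=cv2.INTER_CUBIC))
E
```

```text
(no output)
```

View pics/sc1.png

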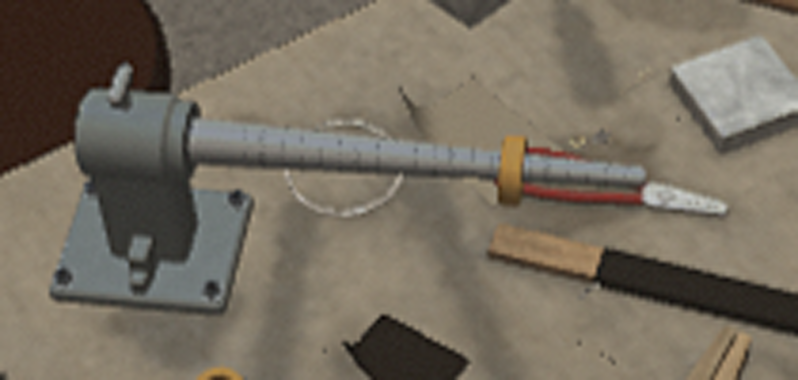

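View pics/tp1.png

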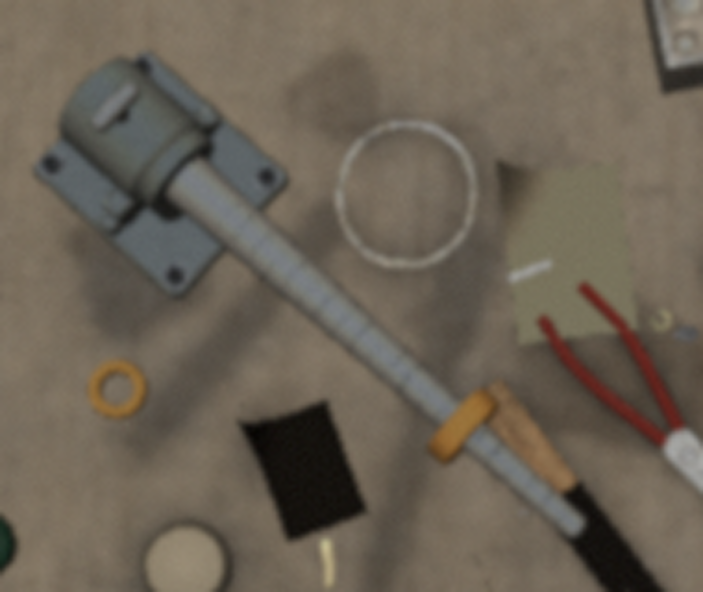

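```bash
cat > h.py <<'E'
import numpy as np
from cell import env
def ray(n,uv,m=None):
    m=m or env.camera_model(n);V=np.array(m["view"]);d=np.linalg.inv(m["intrinsics"])@[uv[0],uv[1],1]
    R=V[:3,:3];return -R.T@V[:3,3],R.T@(d/np.linalg.norm(d))
def onz(n,uv,z,m=None):
    o,d=ray(n,uv,m);return o+d*(z-o[2])/d[2]
def tri(rs):
    A=0;b=0
    for o,d in rs:
        P=np.eye(3)-np.outer(d,d);A=A+P;b=b+P@o
    return np.linalg.solve(A,b)
def proj(n,p,m=None):
    m=m or env.camera_model(n);q=m["intrinsics"]@(np.array(m["view"])@[*p,1])[:3];return q[:2]/q[2]
E
python3 - <<'E'
from h import *
T=tri([ray("top",(335.4,292.7)),ray("scene",(359.2,241.1))]);R=tri([ray("top",(230.5,197.3)),ray("scene",(240.8,232.1))])
B=tri([ray("top",(180+462/3.7,150+425/3.7)),ray("scene",(190+511/3.8,195+170/3.8))])
print(T,R,np.linalg.norm(T-R),B)
t=onz("top",(335.4,292.7),.1);r=onz("top",(230.5,197.3),.1);print(t,r,np.linalg.norm(t-r),onz("scene",(359.2,241.1),.1),onz("scene",(240.8,232.1),.1))
u=(r-t)/np.linalg.norm(r-t);print(u,np.degrees(np.arctan2(u[1],u[0])), (B-t)@u)
E
```

```text
[0.4639291  0.01561693 0.1044108 ] [0.62100244 0.19392843 0.09999877] 0.23766887073992676 [0.50938515 0.06662607 0.09879771]
[0.46446009 0.01574643 0.1       ] [0.62076226 0.1936319  0.1       ] 0.2367986719318553 [0.46663098 0.01296949 0.1       ] [0.62130133 0.19417865 0.1       ]
[0.66006356 0.75120976 0.        ] 48.695279807472375 0.06787468454954376
```

```bash
python3 - <<'E'
from h import *
import cv2
t=np.array([.4647,.0155,.1]);a=np.radians(48.7);u=np.array([np.cos(a),np.sin(a),0]);v=np.array([u[1],-u[0],0]);R=np.column_stack([u,v,[0,0,-1]])
for s,z in((.05,.23),(.03,.2),(.03,.1),(.09,.1),(.14,.1),(.12,.22)):
    p=t+u*s;p[2]=z;print(s,z,np.round(env.solve_ik(p,R),1) if env.solve_ik(p,R) is not None else None)
p=t+u*.07;p[2]=.23
env.reach(p,R)
s=env.get_state();m=env.camera_model("wrist");im=env.read_camera("wrist");cv2.imwrite("pics/w1.png",im)
print(s["t"],s["tcp_pos"],p,s["contact_force"],m["view"].tolist())
np.savez("w1.npz",K=m["intrinsics"],V=m["view"])
E
```

```text
0.05 0.23 [ 36.2   8.4 -50.9 100.9   6.8  73.8 -57.6]
0.03 0.2 [ 36.8   7.4 -49.2 105.3   6.   70.  -55.5]
0.03 0.1 [ 35.2  15.6 -49.6 111.5  13.8  59.  -61.9]
0.09 0.1 [ 32.6  24.1 -55.  105.   22.2  62.4 -71.9]
0.14 0.1 [ 29.7  31.6 -59.   99.1  29.4  66.3 -79.1]
0.12 0.22 [ 31.3  19.3 -56.6  94.1  16.6  75.6 -69.3]
2.65 [0.51115361 0.06702878 0.22991427] [0.51090012 0.06808849 0.23      ] [-0.04529679 -0.20461582 -0.92633108] [[0.7498911031616797, -0.6615612175483943, 0.0002980517519359891, -0.3381441809526994], [-0.6411817608485185, -0.7266795254215089, 0.24662282312950146, 0.3486022929665255], [-0.16293950703912727, -0.1851313662485599, -0.9691114973401096, 0.47385887182426756], [0.0, 0.0, 0.0, 1.0]]
```

View pics/w1.png

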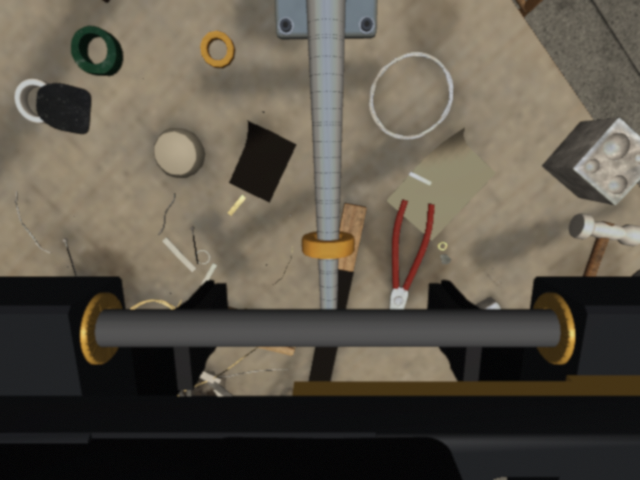

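```bash
python3 - <<'E'
import cv2,numpy as np
b=cv2.imread("pics/w1.png")
c=b[0:315,280:375]
c1=cv2.resize(c[:160],None,fx=4,fy=3.7,interpolation=cv2.INTER_CUBIC);c2=cv2.resize(c[155:315],None,fx=4,fy=3.7,interpolation=cv2.INTER_CUBIC)
cv2.imwrite("pics/w1c.png",np.hstack([c1,c2]))
for r in(30,100,180,225,275): print(r,b[r,300:352].astype(int).tolist()[::2])
E
```

```text
30 [[129, 122, 110], [130, 122, 111], [129, 121, 111], [115, 109, 101], [85, 87, 87], [102, 107, 110], [115, 121, 124], [122, 128, 131], [136, 143, 141], [144, 150, 144], [151, 151, 144], [156, 151, 143], [158, 149, 141], [161, 152, 144], [161, 152, 144], [156, 150, 142], [152, 151, 144], [146, 151, 144], [142, 148, 146], [131, 138, 140], [118, 123, 126], [100, 105, 108], [97, 97, 95], [123, 116, 106], [127, 120, 109], [127, 120, 109]]
100 [[111, 130, 140], [109, 128, 138], [107, 126, 136], [106, 125, 136], [106, 125, 138], [94, 108, 117], [92, 97, 100], [112, 118, 121], [121, 127, 130], [136, 143, 141], [145, 150, 144], [151, 151, 144], [159, 152, 145], [160, 152, 144], [161, 153, 146], [158, 152, 144], [151, 150, 143], [143, 148, 143], [136, 143, 142], [125, 131, 135], [108, 114, 117], [95, 105, 111], [107, 126, 136], [108, 128, 139], [107, 126, 137], [105, 124, 135]]
180 [[108, 126, 138], [107, 126, 139], [107, 126, 139], [106, 126, 138], [106, 126, 137], [106, 125, 136], [102, 119, 130], [88, 98, 105], [102, 107, 110], [118, 125, 128], [132, 139, 138], [144, 149, 142], [151, 148,
[... 377 characters left out ...]
1, 106, 109], [120, 127, 129], [136, 143, 140], [145, 146, 139], [152, 147, 139], [156, 149, 142], [153, 148, 141], [145, 147, 141], [135, 140, 140], [117, 123, 126], [86, 93, 98], [69, 95, 118], [86, 121, 154], [83, 114, 145], [87, 118, 148], [86, 118, 147], [79, 111, 144]]
275 [[104, 123, 135], [103, 122, 133], [101, 120, 131], [100, 118, 129], [101, 119, 129], [102, 120, 131], [103, 122, 132], [104, 123, 134], [103, 122, 134], [97, 111, 120], [102, 108, 111], [124, 131, 132], [139, 143, 138], [143, 141, 134], [146, 142, 134], [150, 148, 141], [140, 144, 139], [125, 131, 132], [100, 106, 108], [43, 46, 49], [20, 22, 25], [19, 22, 26], [19, 22, 26], [19, 22, 25], [19, 22, 25], [21, 24, 27]]
```

View pics/w1c.png

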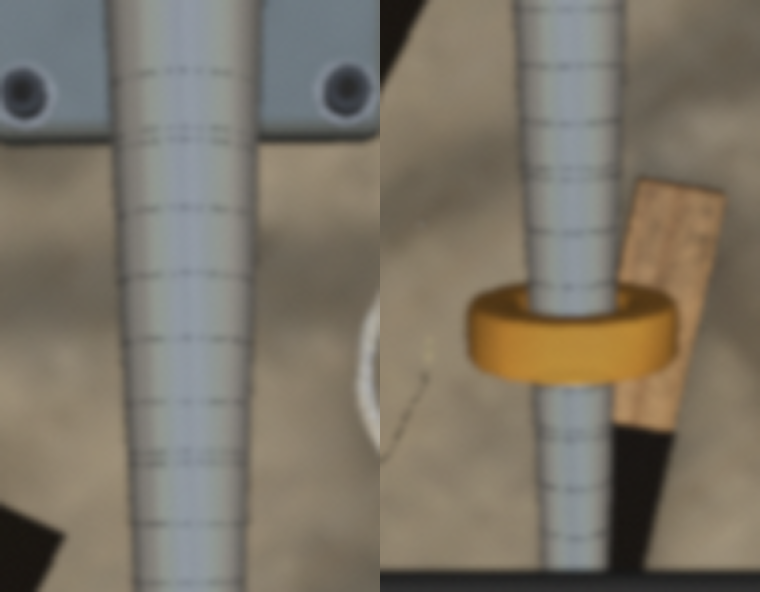

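```bash
python3 - <<'E'
from h import *
z=np.load("w1.npz");m=dict(intrinsics=z["K"],view=z["V"])
P=[]
for row,d in((36.2,200),(123.5,150),(201.5,100),(272.3,50)):
    c=326.3+(row-30)*.0075;r=(11+.06*d)/2000
    p=onz("",(c,row),.1+r,m);P.append(p);print(d,p)
P=np.array(P);dd=np.array([.2,.15,.1,.05]);
A=np.polyfit(dd,P[:,:2],1);print("slope",A[0],np.linalg.norm(A[0]),np.degrees(np.arctan2(A[0][1],A[0][0])),"tip",A[1])
u=np.array([*A[0],0]);u/=np.linalg.norm(u)
# edges: outer left/right of ring at rows, bottom/top edge of ring side
t=np.array([*A[1],.1])
for row,h in((155+378/3.7,.1+.017),(155+335/3.7,.1+.017),(155+315/3.7,.117)):
    p=onz("",(326.3+.0075*(row-30),row),h,m);print(row,(p-t)@u)
l=onz("",(280+(466-380)/4,245),.098,m);r=onz("",(280+(678-380)/4,245),.098,m);print(l,r,np.linalg.norm(l-r),((l+r)/2-t)@np.array([u[1],-u[0],0]))
# reproject to fixed cams
for d in(0,.24):print(d,proj("top",t+u*d),proj("scene",t+u*d))
E
```

```text
200 [0.59594854 0.16521724 0.1115    ]
150 [0.56320131 0.127515   0.11      ]
100 [0.53056397 0.08993928 0.1085    ]
50 [0.49770107 0.05210387 0.107     ]
slope [0.65475947 0.75383164] 0.9984849098602068 49.023229078982475 tip [0.46500879 0.01446489]
257.1621621621622 0.06373629276503247
245.54054054054052 0.07176424556767207
240.13513513513513 0.07545764641415277
[0.49505796 0.07781356 0.098     ] [0.52343198 0.05277796 0.098     ] 0.037840007530706335 6.473865852395798e-05
0 [336.19306248 292.37746554] [359.09371638 241.94155666]
0.24 [229.33523745 196.33387839] [239.89236463 232.08138236]
```

```bash
cat >> h.py <<'E'
t=np.array([.465,.0145,.1]);_a=np.radians(48.97);u=np.array([np.cos(_a),np.sin(_a),0]);v=np.array([u[1],-u[0],0]);R=np.column_stack([u,v,[0,0,-1]])
def at(d,z): p=t+u*d;p[2]=z;return p
def st():
    s=env.get_state();q=s["tcp_pos"]-t
    print("t %.2f d %.1f lat %.1f z %.1f F(u,v,z)"%(s["t"],q@u*1e3,q@v*1e3,s["tcp_pos"][2]*1e3),np.round([s["contact_force"]@u,s["contact_force"]@v,s["contact_force"][2]],2),"w %.1f"%(s["grip_width"]*1e3))
    return s
E
python3 - <<'E'
from h import *
import cv2
env.gripper_to(.026,10); st()
env.line_to(at(.042,.16),.12,R); st()
env.wait(.2); st()
cv2.imwrite("pics/t2.png",cv2.resize(env.read_camera("top")[150:310,180:370],None,fx=3.7,fy=3.7))
cv2.imwrite("pics/s2.png",cv2.resize(env.read_camera("scene")[150:300,190:400],None,fx=3.8,fy=3.8))
cv2.imwrite("pics/w2.png",env.read_camera("wrist"))
E
```

```text
t 3.90 d 70.6 lat -0.5 z 230.0 F(u,v,z) [ 0.01 -0.19  0.17] w 26.5
t 4.68 d 42.6 lat 0.1 z 160.6 F(u,v,z) [0.1  0.12 0.6 ] w 26.2
t 4.88 d 42.5 lat 0.2 z 160.6 F(u,v,z) [-0.45  0.33  0.37] w 26.1
```

View pics/s2.png

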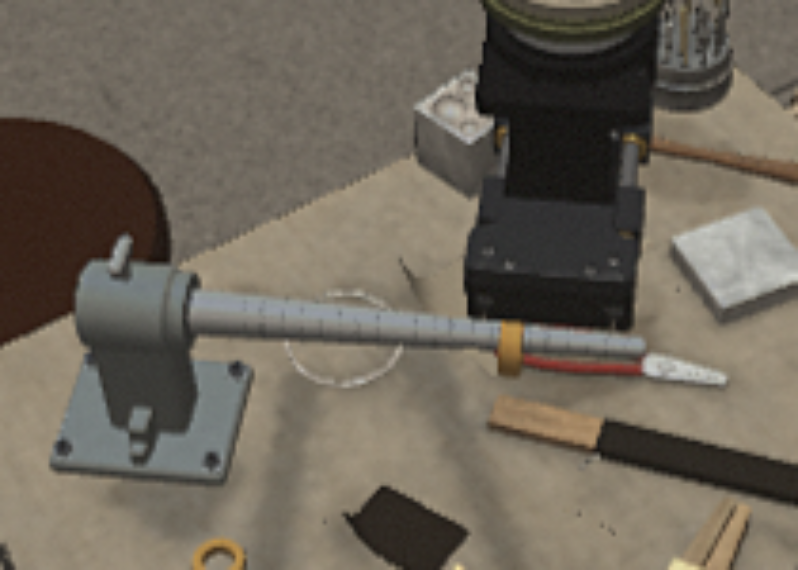

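View pics/w2.png

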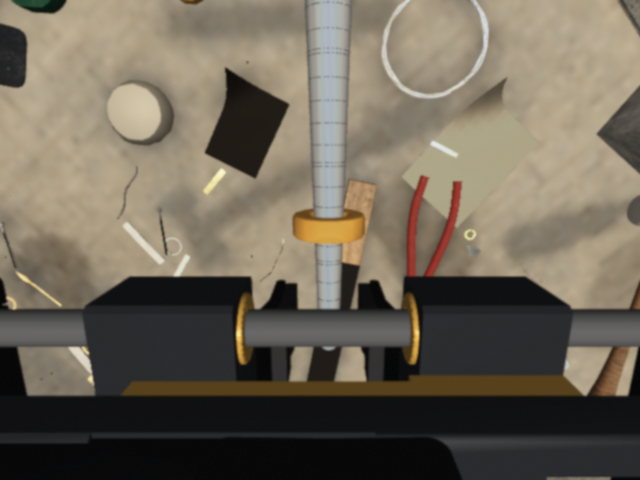

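```bash
python3 - <<'E'
from h import *
import cv2
print(env.line_to(at(.042,.100),.06,R,until_force=4)); env.wait(.15);st()
cv2.imwrite("pics/w3.png",env.read_camera("wrist"))
E
```

```text
False
t 6.33 d 42.1 lat 0.2 z 100.3 F(u,v,z) [ 0.01 -0.5  -0.23] w 26.2
```

View pics/w3.png

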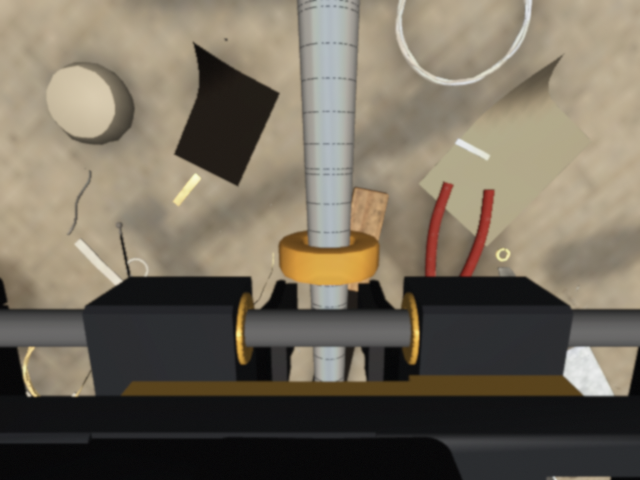

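```bash
python3 - <<'E'
from h import *
import cv2
print(env.line_to(at(.085,.100),.03,R,until_force=6)); st()
print(env.line_to(at(.115,.100),.03,R,until_force=6)); st()
env.wait(.2);st()
cv2.imwrite("pics/w4.png",env.read_camera("wrist"))
E
```

```text
False
t 7.97 d 84.9 lat 0.1 z 100.0 F(u,v,z) [-0.13  0.04  0.39] w 25.9
False
t 9.12 d 114.9 lat 0.1 z 100.0 F(u,v,z) [ 0.07 -0.42  0.48] w 25.8
t 9.32 d 114.9 lat 0.1 z 100.0 F(u,v,z) [-0.99  0.9  -0.47] w 26.0
```

View pics/w4.png

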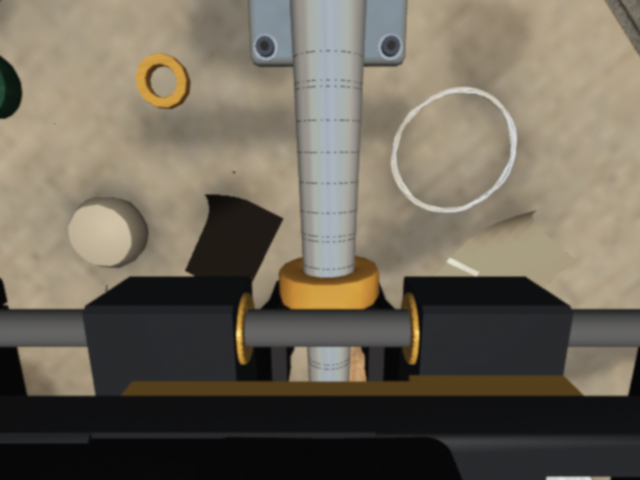

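```bash
python3 - <<'E'
from h import *
import cv2
print(env.line_to(at(.126,.100),.02,R,until_force=5)); st()
print(env.line_to(at(.137,.100),.01,R,until_force=5)); st()
env.wait(.3);st();env.wait(.1);st()
cv2.imwrite("pics/w5.png",env.read_camera("wrist"))
E
```

```text
False
t 10.07 d 126.0 lat -0.1 z 100.0 F(u,v,z) [ 1.52 -0.98 -0.28] w 26.1
True
t 10.87 d 133.3 lat -0.1 z 99.4 F(u,v,z) [-0.75 -0.26  0.05] w 26.3
t 11.17 d 132.7 lat -0.0 z 99.0 F(u,v,z) [-0.36  0.67 -0.17] w 25.8
t 11.27 d 132.6 lat 0.0 z 99.0 F(u,v,z) [-0.24 -1.55 -0.7 ] w 26.1
```

View pics/w5.png

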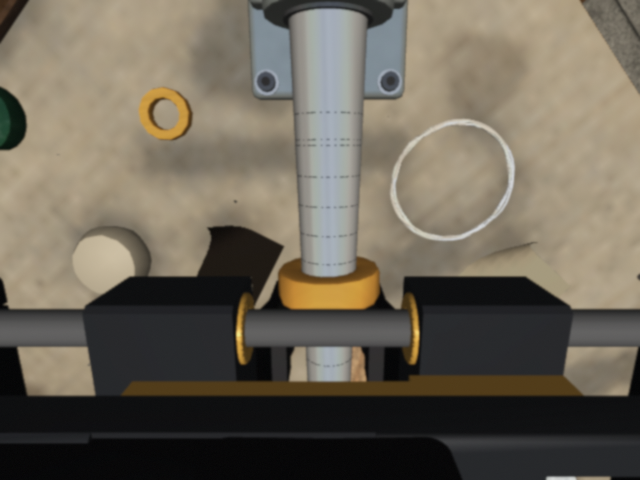

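```bash
python3 - <<'E'
from h import *
import cv2
env.line_to(at(.108,.100),.06,R); env.wait(.2);st()
im=env.read_camera("wrist");cv2.imwrite("pics/w6.png",im);m=env.camera_model("wrist");np.savez("w6.npz",K=m["intrinsics"],V=m["view"])
cv2.imwrite("pics/w6c.png",cv2.resize(im[180:300,260:400],None,fx=5,fy=5,interpolation=cv2.INTER_CUBIC))
sc=env.read_camera("scene");cv2.imwrite("pics/s6.png",sc);cv2.imwrite("pics/s6c.png",cv2.resize(sc[200:270,230:370],None,fx=5.5,fy=5.5,interpolation=cv2.INTER_CUBIC))
E
```

```text
t 12.07 d 108.3 lat -0.1 z 100.0 F(u,v,z) [ 0.03  0.24 -0.44] w 26.4
```

View pics/w6c.png

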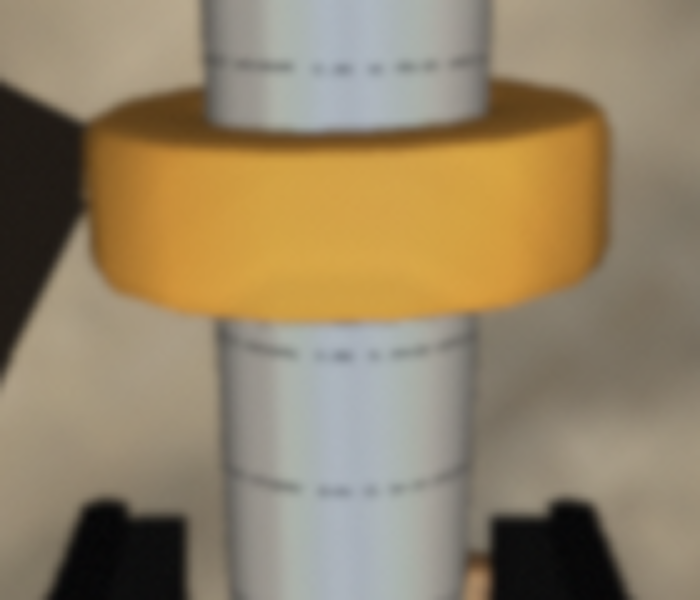

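View pics/s6c.png

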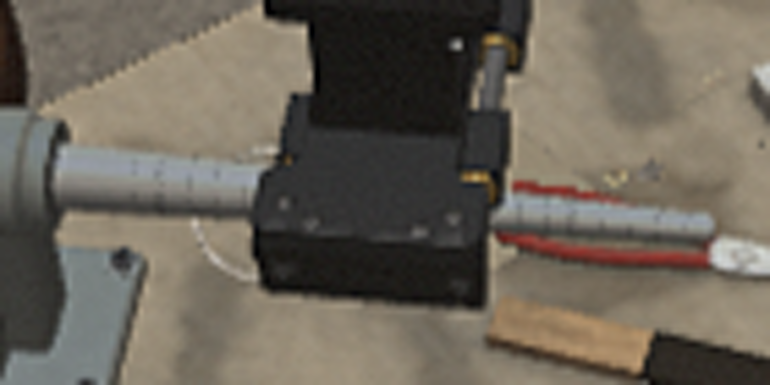

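```bash
python3 - <<'E'
from h import *
import cv2
z=np.load("w6.npz");m=dict(intrinsics=z["K"],view=z["V"])
def d(uv,h): p=onz("",uv,h,m)-t;return round(p@u*1e3,1),round(p@v*1e3,1)
c=lambda x,y:(260+x/5,180+y/5)
print("top thin/thick edges",d(c(345,318),.119),d(c(345,148),.119))
print("sides thin",d(c(98,275),.100),d(c(603,262),.100),"thick",d(c(92,130),.1),d(c(607,118),.1))
print("lines top",d(c(345,355),.1+.0097),d(c(345,490),.1+.0094),d(c(345,70),.1+.0103))
print("bore/steel thick side row",d(c(345,130),.11))
im=cv2.imread("pics/w6.png");h=cv2.cvtColor(im,cv2.COLOR_BGR2HSV);mk=cv2.inRange(h,(12,120,90),(28,255,255));mk[:190]=0
cn=max(cv2.findContours(mk,0,2)[0],key=cv2.contourArea)
print(cv2.boundingRect(cn),cv2.minAreaRect(cn))
ys,xs=np.nonzero(mk);
for x in range(280,382,6):
    k=ys[(xs==x)&(ys<260)];
    if len(k):print(x,k.min(),k.max())
E
```

```text
top thin/thick edges (np.float64(143.9), np.float64(-0.5)) (np.float64(155.0), np.float64(-0.5))
sides thin (np.float64(142.5), np.float64(-18.6)) (np.float64(143.5), np.float64(18.7)) thick (np.float64(153.3), np.float64(-18.8)) (np.float64(154.2), np.float64(18.6))
lines top (np.float64(139.0), np.float64(-0.4)) (np.float64(129.0), np.float64(-0.4)) (np.float64(158.9), np.float64(-0.5))
bore/steel thick side row (np.float64(154.8), np.float64(-0.4))
(277, 196, 105, 48) ((329.21142578125, 220.15994262695312), (46.40519714355469, 104.487060546875), 88.18170166015625)
280 203 234
286 201 238
292 199 241
298 198 242
304 206 243
310 207 243
316 207 243
322 207 243
328 207 243
334 207 243
340 207 243
346 206 242
352 205 242
358 197 241
364 197 240
370 198 237
376 200 235
```

```bash
python3 - <<'E'
from h import *
import cv2
env.line_to(at(.108,.23),.12,R); env.wait(.1);st()
sc=env.read_camera("scene");cv2.imwrite("pics/s7.png",sc);cv2.imwrite("pics/s7c.png",cv2.resize(sc[210:270,235:335],None,fx=8,fy=8,interpolation=cv2.INTER_CUBIC))
tp=env.read_camera("top");cv2.imwrite("pics/t7.png",tp)
im=env.read_camera("wrist");cv2.imwrite("pics/w7.png",im)
E
```

```text
t 13.51 d 107.7 lat -0.2 z 229.2 F(u,v,z) [ 0.28 -0.36  0.15] w 25.9
```

View pics/s7c.png

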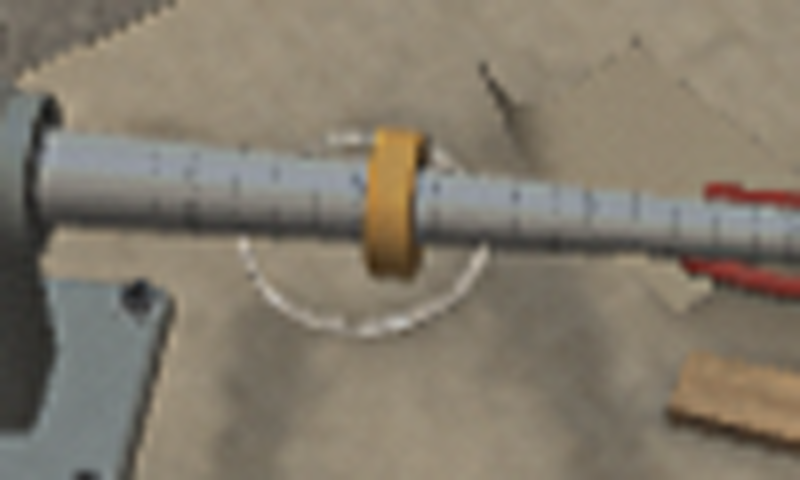

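View pics/w7.png

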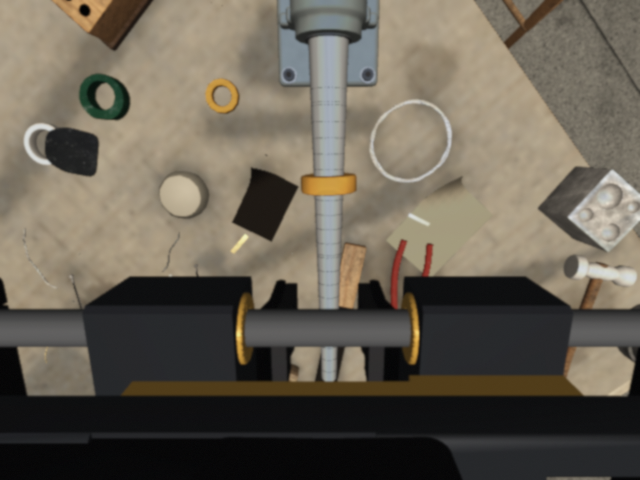

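```bash
python3 - <<'E'
from h import *
import cv2
sc=cv2.imread("pics/s7.png");h=cv2.cvtColor(sc,cv2.COLOR_BGR2HSV)
mk=cv2.inRange(h,(10,110,50),(28,255,255));m2=np.zeros_like(mk);m2[215:255,270:300]=mk[215:255,270:300]
def chk(m,name):
    cn=max(cv2.findContours(m,0,2)[0],key=cv2.contourArea);f=np.zeros_like(m);cv2.drawContours(f,[cn],-1,255,-1)
    M=cv2.moments(f,True);print(name,"c",M["m10"]/M["m00"],M["m01"]/M["m00"],"ang %.1f"%np.degrees(.5*np.arctan2(2*M["mu11"],M["mu20"]-M["mu02"])),"A",M["m00"])
chk(m2,"scene meas")
tp=cv2.imread("pics/t7.png");hm=cv2.inRange(cv2.cvtColor(tp,cv2.COLOR_BGR2HSV),(10,110,50),(28,255,255));m3=np.zeros_like(hm);m3[215:265,245:300]=hm[215:265,245:300]
if m3.any(): chk(m3,"top meas")
def pred(cam,d,pitch,yaw=0):
    ax=u*np.cos(pitch)*np.cos(yaw)+v*np.sin(yaw)+np.array([0,0,np.sin(pitch)])
    a=np.cross(ax,[0,0,1.]);a/=np.linalg.norm(a);b=np.cross(ax,a);c=at(d,.1);pts=[]
    for s in(-.006,.006):
        for th in np.linspace(0,6.28,60): pts.append(proj(cam,c+ax*s+.019*(a*np.cos(th)+b*np.sin(th))))
    hull=cv2.convexHull(np.float32(pts)*16);f=np.zeros((480*4,640*4),np.uint8);cv2.fillConvexPoly(f,np.int32(hull/4),255);return cv2.resize(f,(640,480),interpolation=cv2.INTER_AREA)//128*255
for p in(-.09,-.045,0,.045,.09): chk(pred("scene",.149,p),"scene pitch %.3f"%p)
for y in(-.05,0,.05): chk(pred("scene",.149,0,y),"scene yaw %.3f"%y); 
E
```

```text
scene meas c 283.6203703703704 234.71296296296296 ang -87.5 A 108.0
scene pitch -0.090 c 283.96791443850265 235.1818181818182 ang -88.9 A 187.0
scene pitch -0.045 c 283.8208092485549 235.3121387283237 ang -87.1 A 173.0
scene pitch 0.000 c 284.0061728395062 235.17283950617283 ang -86.7 A 162.0
scene pitch 0.045 c 283.9935483870968 235.2516129032258 ang -84.2 A 155.0
scene pitch 0.090 c 283.97972972972974 235.13513513513513 ang -82.3 A 148.0
scene yaw -0.050 c 284.01863354037266 235.12422360248448 ang -87.2 A 161.0
scene yaw 0.000 c 284.0061728395062 235.17283950617283 ang -86.7 A 162.0
scene yaw 0.050 c 284.0112359550562 235.26966292134833 ang -82.8 A 178.0
```

```bash
python3 - <<'E'
from h import *
import cv2
print(env.line_to(at(.108,.100),.1,R,until_force=4)); env.wait(.15);st()
print(env.line_to(at(.128,.100),.03,R,until_force=6)); st()
print(env.line_to(at(.1385,.100),.008,R,until_force=7.5)); st()
env.line_to(at(.108,.100),.05,R);env.wait(.15);st()
im=env.read_camera("wrist");cv2.imwrite("pics/w8.png",im);m=env.camera_model("wrist");np.savez("w8.npz",K=m["intrinsics"],V=m["view"])
cv2.imwrite("pics/w8c.png",cv2.resize(im[180:300,260:400],None,fx=5,fy=5,interpolation=cv2.INTER_CUBIC))
E
```

```text
False
t 15.26 d 108.2 lat 0.2 z 100.4 F(u,v,z) [-0.17 -0.07 -0.07] w 26.1
False
t 16.07 d 127.9 lat -0.0 z 99.9 F(u,v,z) [-1.38  0.29 -0.45] w 26.1
True
t 17.07 d 134.8 lat -0.0 z 99.2 F(u,v,z) [ 0.16 -0.2   0.11] w 26.0
t 17.90 d 108.3 lat -0.1 z 100.0 F(u,v,z) [-0.12  0.06  0.76] w 25.9
```

View pics/w8c.png

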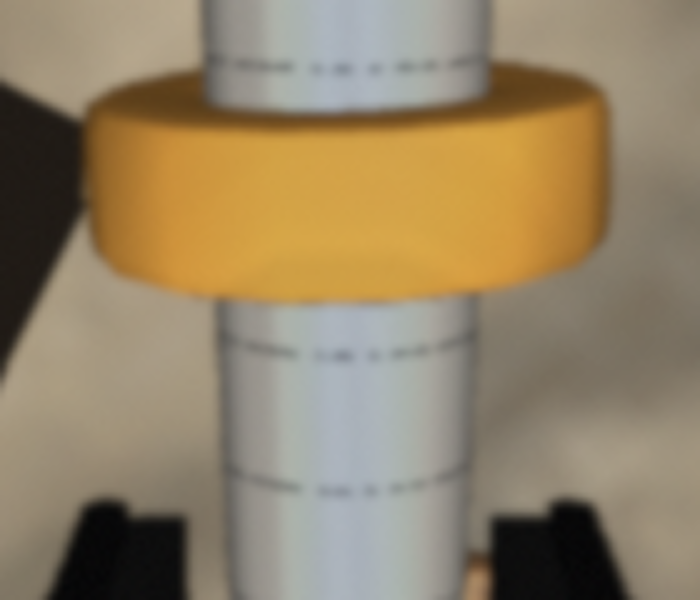

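```bash
python3 - <<'E'
from h import *
import cv2
z=np.load("w8.npz");m=dict(intrinsics=z["K"],view=z["V"])
def d(x,y,h): p=onz("",(260+x/5,180+y/5),h,m)-t;return np.round([p@u*1e3,p@v*1e3],1)
print("top",d(345,298,.119),d(345,125,.119),"sides thin",d(98,255,.1),d(603,243,.1),"line140",d(345,355,.1097))
env.line_to(at(.108,.23),.12,R); env.wait(.3);st()
sc=env.read_camera("scene");cv2.imwrite("pics/s9.png",sc);cv2.imwrite("pics/s9c.png",cv2.resize(sc[195:295,190:400],None,fx=3.8,fy=3.8,interpolation=cv2.INTER_CUBIC))
E
```

```text
top [145.3  -0.5] [156.4  -0.5] sides thin [144.  -18.6] [144.9  18.6] line140 [139.   -0.4]
t 19.48 d 107.9 lat -0.1 z 229.7 F(u,v,z) [ 0.04 -0.56 -0.82] w 25.8
```

View pics/s9c.png

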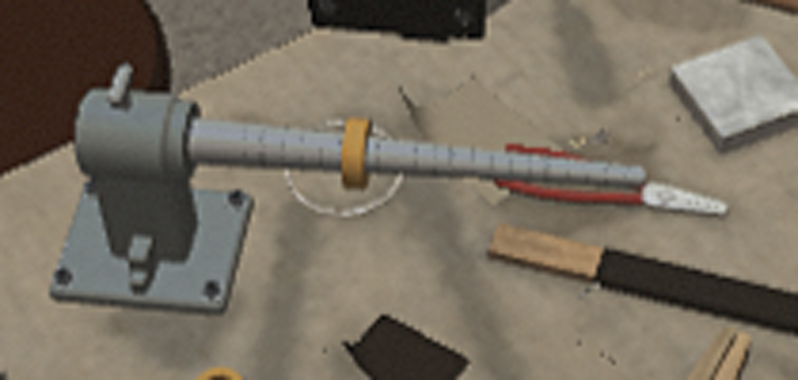

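The blank sits square on the stick with its middle about 151 mm from the thin end. The gripper is clear above, and the other things in view are where they were.

```bash
python3 - <<'E'
from h import *
env.finish_job(); print(env.get_state()["t"])
E
```

```text
the job is handed in; nothing more can be done
the job is handed in; nothing more can be done
```

I handed the job in with the blank snug on the stick, its middle about 151 mm from the thin end (allowed 140 to 158 mm). The interface gave no verdict.

**What I did:** I set the fingers to a 26 mm opening astride the stick, behind the blank and clear of the steel. I pushed the blank slowly along until the force rose by 5 N, with its middle then at about 149.5 mm. After backing off to look, I pushed once more to 7.5 N to square it up, which moved it about 1.4 mm farther. I then lifted the gripper clear at about 19.5 s.

**Last checks:**
- **Squareness:** in the wrist picture the blank was turned sideways by about 0.025 rad, against a limit of 0.09. Up-and-down tilt could only be roughly bounded at about 0.05 rad or less, because the two ways of measuring it disagreed slightly.
- **Position:** my distances along the stick read about 1 mm short against the size lines, and I corrected for that. Sideways, the blank was within about 0.5 mm of the axis. I did not measure its height separately, but it looked centred in the scene picture.
- **Surroundings:** the gripper was well clear at the end. I saw no movement of the other things in the pictures I viewed, but I did not measure them or check every one at the end.
- **Force readings:** they scatter by about 1 N and had fallen back to near zero by the time I read them after each push, so the actual push forces are approximate.

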